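Gauge an extruded bar against the flip stop

ROBOT

A 7-joint arm with a two-finger parallel gripper is mounted at the origin on the work surface. World frame = base frame: x ahead of the robot, y to its left, z up, the work surface at z = 0. Lengths are in m, angles in rad, forces in N, time in s.
With the tool pointing down it reaches from about 0.375 to 0.925 m from the base axis. Payload 3.1 kg.
Tool frame: the origin (TCP) lies between the finger pads; the fingertips stand 19 mm ahead of it and the grasp point (between the pads) is the TCP; z points along the fingers, y is the direction in which the jaws open and shut (so a half turn about z gives the same grasp; the last joint's range is limited). The gripper opens to 85 mm and grips with 20 to 120 N. Pads are 22 mm wide; open, the fingers measure 114 mm over their backs; the gripper's body (76 mm by 85 mm) begins 54 mm behind the grasp point. The pads swing forward as they close: fully open they stand 13 mm farther back than shut.
Start: joints at [1.183, 0.383, 0.044, 1.598, -0.018, 1.161, -0.05], TCP at [0.186, -0.623, 0.25] pointing down, gripper open.
Joint ranges: [-2.61, 2.61], [-0.41, 2.15], [-1.48, 1.57], [0, 2.5], [-1.57, 4.71], [0.05, 1.97], [-2.85, 2.85]. Speed limits (rad/s): [2.79, 2.79, 3.14, 3.14, 3.14, 3.14, 3.14].

INTERFACE

Orientations are given as a unit quaternion [x, y, z, w].
In Python, from bench import move_ptp, movel, move_j, move_gripper, pause, inverse_kinematics, read_camera, camera_params, MotionError, sign_off, look_for, tip_of, read_time_s, read_qpos, read_joint_vel, read_effort, read_eef_pos, read_tcp_rot, read_ft_force, read_ft_torque, read_finger_gap gives the robot as it stands. Calls block until the motion is done:
- move_ptp(position, orientation): joint-space move of the TCP to a pose.
- movel(position, orientation=None, speed=0.15): straight line of the TCP; orientation=None keeps the orientation; speed is the mean speed in m/s.
- move_j(angles): joint-space move.
- move_gripper(opening, effort=None): finger opening in m; effort is the grip in N (None keeps the last); returns when the fingers have stopped.
- pause(seconds).
- inverse_kinematics(position, orientation): joint angles nearest the present ones, or None.
- read_camera(name): name is "scene" or "top" or "wrist"; returns the picture (384x512x3 uint8, red, green, blue); there is no depth.
- camera_params(name): a dict with "K" (3x3 intrinsics, pixels), "camera_from_world" (4x4, takes a point from world to camera coordinates). Camera axes: x right, y down, z forward; pixel columns grow to the right and rows downward; lengths in m; the calibration is good to about 2 mm. A picture is of the moment at which its call begins: read the wrist's pose just before it. camera_params takes no time and is no camera call; for the wrist camera it gives the pose at the moment of the call.
A pose or a line that the arm cannot do raises MotionError and nothing moves.
- sign_off(): hands the job in, once; it reports no verdict.
Trained networks look in the newest picture that a camera, given by its name, has taken for a name from the list of things; names that differ only in an ending like _2 or _b are one class to them, and where a whole thing is asked for, a point or a joint stands for the part that bears it (a point fixed in the world has none). Each returns a list of dicts, best first, with "confidence" (0 to 1); they miss things now and then, are a little off and sometimes report something else, mostly with a low value. They report only what shows in the picture. A call takes as long as a camera call. They do not tell look-alikes from the thing itself.
- look_for(camera, name): "at" ([column, row] in pixels, amid what is visible of it).
- tip_of(camera, name): "at" ([column, row] in pixels: a listed point, or the origin of a listed thing).
Readings, each from a call of its own:
- read_time_s(): time.
- read_qpos(): joint angles.
- read_joint_vel(): joint speeds.
- read_effort(): joint torques, N m.
- read_eef_pos(): TCP position.
- read_tcp_rot(): TCP orientation.
- read_ft_force(): force on the tool from outside, world axes, zero at the start.
- read_ft_torque(): the same for the moment, N m.
- read_finger_gap(): finger opening in m.
Only numpy, scipy, OpenCV 4.12 (cv2) and the standard library are available. Lean on these libraries where they do the work, as an engineer would, in place of code of your own. Each camera call takes 0.05 s, during which the arm holds its last target. There are 200 camera calls.

TASK

Flip the red stop fully down onto the fence fixture, then set the orange bar flush against the fence and slide its end home against the red stop, holding it there for about a second with a gentle push of about 10 newtons. Then flip the red stop fully up again, leaving the bar gauged exactly where it sits, and let go. Treat the stop gently, and leave the black stop and the other things alone.

Things in the scene. Friction and masses are not known exactly. Their poses are not given: they have to be found in the camera images.
- fixture: Fixed gauging fixture: aluminium bed plate 160 (x) x 480 (y) x 15 mm (z) with a dark steel fence along y. Origin at the centre of the bed's underside, on the table; z up. The fence's working face looks to -x, at x = +30 mm; the fence fills x = 30 to 50 mm and rises to 55 mm above the table. Bed top at 15 mm. Its place and turn about the vertical vary.
- gauge (a point): The gauging point of the red stop, fixed to its carriage (does not flip): it lies in the plane of the pad's +y face when the stop is down, 15 mm in front of the fence face (on the centre line of a seated bar), 27.5 mm above the table. Axes parallel to the fixture's. The bar comes to it from the +y side, so the bar end must move along the fixture's -y.
- stop_carriage: Aluminium carriage of the red stop, 34 mm long, clamped on the fence (it slips only above about 80 N), somewhere different along it each time. Axes parallel to the fixture's; origin at the middle of the stop's width, at the fixture's x = 0, at table height. It carries the leaf, pad and lever.
- stop_leaf (a joint): Hinge angle of the red stop, rad: 0 = fully down (end stop; the pad blocks the bar's path), 1.5 = fully up (end stop). Stiff hinge, friction 0.14 N m: it stays where it is left. It starts up. Flip it with its lever: pushing the lever towards -x (the bed's open front) flips the stop down, towards +x flips it up.
- stop_knob (a point): Centre of the red ball knob, 22 mm diameter, at the lever's end, 100 mm from the hinge axis. About 148 mm above the table at both ends of its travel, 175 mm midway. Free on both x sides; the leaf's arm, when up, stands in front (-x) of the lever and reaches 123 mm above the table, so keep fingertips above 125 mm there.
- stop_pad: Red pad of the stop, 30 x 18 x 48 mm (18 along the fence), fixed to the leaf. Origin at its centre. When down it stands before the fence face, its lower edge 6 mm above the bed.
- bar: Loose orange plastic bar 30 (x) x 140 (y) x 25 mm (z), 80 to 150 g. Origin at the centre of its underside. It lies on the bed, roughly along the fence but with a gap of 9 to 21 mm to it at its middle and up to 0.1 rad askew, 30 to 150 mm short of the red stop, on its +y side. Friction on bed and fence takes 1 to 4 N of a push at its end.
- bar_end (a point): Centre of the bar's -y end face, the end that goes against the red stop; axes as the bar's.
- spare_leaf (a joint): Hinge angle of the other stop, with a black pad and black knob, same build, on the same fence 75 mm or more to the -y side of the red stop. It is up (about 1.45) and must stay up.
- jar: Closed grey jar with white cap, 72 mm diameter, 110 mm tall, standing on the table off the fixture's +y end. Origin at the centre of its base. Leave alone.
- wrench: Steel wrench about 170 mm long, lying in front of the fixture. Leave alone.
- sample: White plastic strip 20 x 110 x 12 mm lying in front of the fixture. Leave alone.
- caliper: Digital caliper 210 mm long lying behind the fence. Leave alone.
- stop_hinge (a point): Point on the red stop's hinge axis, which is parallel to the fence (y), at the middle of the stop's width, 75 mm above the table, over the fence's centre line. The lever, a 10 mm rod, stands up from it; it leans 0.75 rad from vertical towards -x (over the bed) when the stop is down and 0.75 rad towards +x (behind the fence) when it is up.
There are look-alikes about, which are no part of the job. Of the things like the bar, leave any that is pink; of the rest the smaller one is meant.

How it is judged:
On the way, in this order (a step that is already met when the one before it is completed fails the run):
1. the red stop is fully down (within 0.04 rad) (value of joint stop_leaf below 0.04 rad), for 0.2 s.
2. with the stop still down, the bar's end is pressed on the red pad with 5 to 15 N for 0.5 s (contact force between bar and stop_pad between 5 and 15 N and value of joint stop_leaf below 0.06 rad), for 0.5 s.
At the end, for the whole second after the job is handed in: the red stop is up (over 1.4 rad); the bar lies at rest on the bed with its end within 2 mm of the gauge plane, within 2 mm of touching the fence and parallel to it within 0.025 rad; the black stop is still up (value of joint stop_leaf above 1.4 rad and y of bar_end in the frame of gauge between -0.002 and 0.002 m and x of bar_end in the frame of gauge between -0.002 and 0.002 m and z of bar_end in the frame of gauge below 0.002 m and angle between the y axis of bar and the y axis of fixture, either way round below 0.025 rad and linear speed of bar below 0.005 m/s and value of joint spare_leaf above 1.3 rad).
It fails at once if the bar is pressed on the stop with more than 20 N (contact force between bar and stop_pad above 20 N).
It fails at once if the robot pushes the red stop with more than 25 N (contact force between any of the fingers, the arm and stop_carriage above 25 N).
It fails at once if the red stop's carriage is shifted by more than 2 mm (distance of stop_carriage from where it was at the start of the episode above 0.002 m).
It fails at once if the black stop is flipped (value of joint spare_leaf below 1.3 rad).
It fails at once if the jar, wrench, sample or caliper is moved by more than 15 mm (distance of any of jar, wrench, sample, caliper from where it was at the start of the episode above 0.015 m).
It also fails if it takes over 72 s, if anything falls off the work surface, if the arm or the gripper's body presses on something with over 40 N, if the wrist force passes 120 N, or if a joint passes its speed limit or range.

## Working session

There is one attempt and no reset: what is moved stays moved. The work goes in short steps, each a Python script; the robot and the scene stay as the last script left them, time stands still between calls to the robot, and variables do not carry over. Pictures are saved under pics/ and viewed, about 8 in all and at most 12, crops included, and the job is handed in when it is done.

```bash
mkdir -p pics; cat > h.py <<'E'
import numpy as np, cv2
from bench import *
def snap(c,fn=None):
    P=camera_params(c); im=read_camera(c)
    if fn: cv2.imwrite('pics/'+fn,cv2.cvtColor(im,cv2.COLOR_RGB2BGR))
    return im,P
def proj(P,X):
    T=np.array(P['camera_from_world']);p=T[:3,:3]@np.array(X)+T[:3,3];q=np.array(P['K'])@p;return q[:2]/q[2]
def onz(P,uv,z):
    T=np.array(P['camera_from_world']);R=T[:3,:3];c=-R.T@T[:3,3]
    d=R.T@np.linalg.inv(np.array(P['K']))@np.array([uv[0],uv[1],1.]);return c+d*(z-c[2])/d[2]
E
python3 - <<'E'
from h import *
a,Pa=snap('scene');b,Pb=snap('top')
cv2.imwrite('pics/s.png',a[:,:,::-1]);cv2.imwrite('pics/t.png',b[:,:,::-1])
np.set_printoptions(precision=3,suppress=True)
Z=dict(gauge=.0275,bar=0,bar_end=.0275,stop_knob=.148,stop_hinge=.075,fixture=0,stop_carriage=0)
Z['bar']=.015
for c,P in(('scene',Pa),('top',Pb)):
    for n in Z:
        for f in (tip_of,look_for):
            print(c,n,f.__name__,[(np.round(d['at'],1),round(d['confidence'],2),onz(P,d['at'],Z[n])[:2]) for d in f(c,n)[:3]])
print(read_time_s(),read_eef_pos(),read_tcp_rot())
for P in(Pa,Pb): T=np.array(P['camera_from_world']);print(-T[:3,:3].T@T[:3,3],T[:3,:3],P['K'][0][0])
E
```

```text
scene gauge call [(array([188. , 173.7]), 0.85, array([ 0.598, -0.109]))]
scene gauge call [(array([177.1, 153.5]), 0.95, array([ 0.593, -0.196]))]
scene bar call [(array([345.9, 224.4]), 0.91, array([0.334, 0.22 ])), (array([233.3, 223.5]), 0.89, array([0.566, 0.085])), (array([248.1, 373.3]), 0.7, array([0.697, 0.388]))]
scene bar call [(array([344.9, 221.1]), 0.82, array([0.329, 0.211])), (array([237. , 217.7]), 0.64, array([0.551, 0.074])), (array([253.3, 362.2]), 0.61, array([0.68 , 0.376]))]
scene bar_end call [(array([213.9, 202. ]), 0.84, array([0.581, 0.012])), (array([265.8, 332.6]), 0.78, array([0.636, 0.346])), (array([333.8, 186.9]), 0.57, array([0.292, 0.118]))]
scene bar_end call [(array([347.2, 223.6]), 0.8, array([0.338, 0.226])), (array([235.2, 222.2]), 0.72, array([0.565, 0.092]))]
scene stop_knob call [(array([147. , 147.9]), 0.83, array([ 0.681, -0.117])), (array([216.9, 198.6]), 0.37, array([0.608, 0.101]))]
scene stop_knob call [(array([176. , 150.9]), 0.7, array([ 0.626, -0.074]))]
scene stop_hinge call [(array([179.5, 160.2]), 0.84, array([ 0.611, -0.118]))]

[... 1822 characters left out ...]
ray([ 0.561, -0.009]))]
top fixture call [(array([332.4, 164.9]), 0.69, array([ 0.618, -0.135])), (array([298.8, 182.6]), 0.58, array([ 0.565, -0.033])), (array([264.1, 184.8]), 0.56, array([0.559, 0.071]))]
top stop_carriage call [(array([327.3, 180.1]), 0.6, array([ 0.572, -0.119]))]
top stop_carriage call [(array([329.1, 162.3]), 0.6, array([ 0.626, -0.126])), (array([332.2, 157.4]), 0.54, array([ 0.641, -0.136]))]
1.5 [ 0.186 -0.623  0.25 ] [ 0.99   0.144  0.    -0.   ]
[0.785 0.541 0.703] [[-0.864  0.503  0.014]
 [ 0.368  0.652 -0.663]
 [-0.343 -0.568 -0.748]] 356.3507485494499
[0.314 0.078 1.444] [[-0.009 -1.    -0.013]
 [-0.988  0.011 -0.152]
 [ 0.152  0.011 -0.988]] 487.8788493893714
```

View pics/s.png

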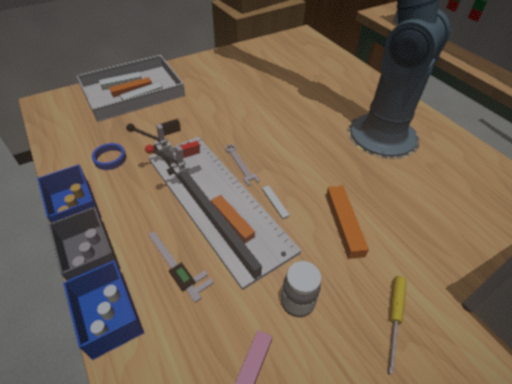

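View pics/t.png

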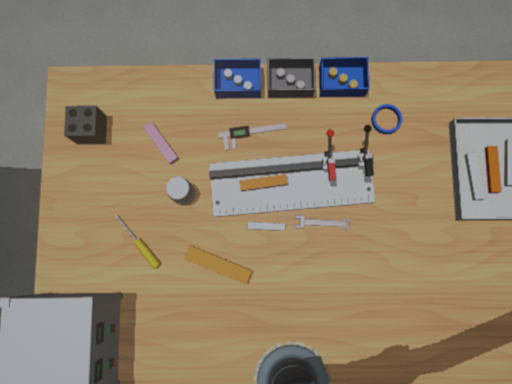

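The pictures show these candidates for the bar, by top-view pixel:
- Orange bar on the bed at (265,184), about 48 px or 140 mm long.
- Larger orange bar on the table at (219,264).
- Pink bar at (160,143).
- Orange piece in the tray at (493,169).

I choose the bar on the bed: it is the smaller orange one and lies along the fence. The red stop's knob is at (330,133) and the black stop's knob at (367,128). Next I check this in a close crop and fit edges.

```bash
python3 - <<'E'
from h import *
np.set_printoptions(precision=4,suppress=True)
P=camera_params('top');b=cv2.imread('pics/t.png')
hsv=cv2.cvtColor(b,cv2.COLOR_BGR2HSV)
c=b[115:225,200:390]
cv2.imwrite('pics/tc.png',cv2.resize(c,None,fx=4,fy=4,interpolation=cv2.INTER_CUBIC))
m=((hsv[...,0]>5)&(hsv[...,0]<22)&(hsv[...,1]>190)&(hsv[...,2]>120)).astype(np.uint8)
n,l,s,ce=cv2.connectedComponentsWithStats(m)
for i in range(1,n):
    if s[i,4]>150:
        r=cv2.boxPoints(cv2.minAreaRect(np.argwhere(l==i)[:,::-1].astype(np.float32)))
        X=np.array([onz(P,p,.04)[:2] for p in r]);print(s[i],ce[i],'\n',X,np.linalg.norm(X-np.roll(X,1,0),axis=1),X.mean(0))
# bed front edge: from wood upward per column, first low-sat
w=((hsv[...,1]<60)&(hsv[...,2]>110)).astype(np.uint8)
pts=[]
for u in range(222,366,2):
    col=np.nonzero(w[185:222,u])[0]
    if len(col): pts.append((u,185+col.max()+.5))
pts=np.array(pts)
X=np.array([onz(P,p,.015)[:2] for p in pts])
k=np.polyfit(X[:,1],X[:,0],1);
for _ in range(4):
    r=X[:,0]-np.polyval(k,X[:,1]);k=np.polyfit(X[abs(r)<.004,1],X[abs(r)<.004,0],1)
print('front edge x=a*y+b',k,'inl',(abs(r)<.004).sum(),len(X))
E
```

```text
[488 147  12  45 381] [493.4278 168.874 ] 
 [[ 0.6578 -0.5854]
 [ 0.6596 -0.61  ]
 [ 0.5276 -0.6096]
 [ 0.5258 -0.5854]] [0.1321 0.0246 0.1321 0.0243] [ 0.5927 -0.5976]
front edge x=a*y+b [-0.0799  0.481 ] inl 44 72
```

View pics/tc.png

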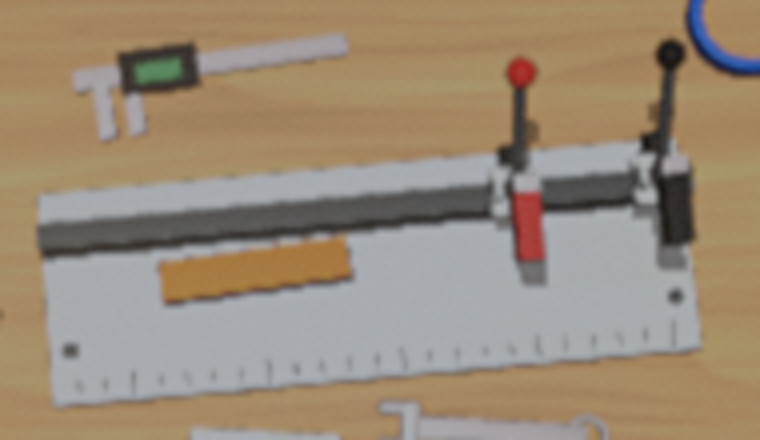

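The crop confirms the choice. The orange bar on the bed spans crop (160,238)–(352,302), clear of the fence at a slight skew. The red knob is at crop (520,72), the red pad at (530,220) and the black stop at (672,55)–(675,205).

```bash
python3 - <<'E'
from h import *
np.set_printoptions(precision=4,suppress=True)
P=camera_params('top')
f=lambda p,z:onz(P,(p[0]/4+200-.4,p[1]/4+115-.4),z)[:2]
FL,FR,BL,BR=[f(p,.015) for p in((55,405),(700,347),(38,195),(692,140))]
print(FL,FR,BL,BR,[np.linalg.norm(a-b) for a,b in((FL,FR),(BL,BR),(FL,BL))])
for a,b in((FR,FL),(BR,BL)): d=a-b; print('ang',np.arctan2(d[0],-d[1]))
bar=np.array([f(p,.04) for p in((160,262),(346,238),(352,276),(166,302))]);print(bar,bar.mean(0))
d=bar[1]+bar[2]-bar[0]-bar[3];th_b=np.arctan2(d[0],-d[1])
e1=FL-FR;e2=BL-BR;e=e1/np.linalg.norm(e1)+e2/np.linalg.norm(e2);yf=e/np.linalg.norm(e);xf=np.array([yf[1],-yf[0]])
O=(FL+FR+BL+BR)/4
print('yf',yf,'O',O,'bar ang',th_b,'fix ang',np.arctan2(-yf[0],yf[1]))
to=lambda p:((np.array(p)-O)@xf,(np.array(p)-O)@yf)
for nm,p in(('barc',bar.mean(0)),('gauge',(.584,-.111)),('knob crop',f((520,72),.148)),('bknob',f((670,53),.148)),('fence top edge L',f((38,253),.055)),('fence top R',f((500,212),.055)),('pad tip',f((530,258),.12))):print(nm,p,np.array(to(p)))
E
```

```text
[0.4658 0.2218] [ 0.5039 -0.2537] [0.6239 0.2352] [ 0.6602 -0.2548] [np.float64(0.4769598878645986), np.float64(0.4914232042629907), np.float64(0.15863906644922818)]
ang 0.0798701098869748
ang 0.07405045913058833
[[0.5674 0.1429]
 [0.5837 0.0067]
 [0.5555 0.0028]
 [0.5377 0.1386]] [0.5611 0.0727]
yf [-0.0769  0.997 ] O [ 0.5635 -0.0129] bar ang 0.12448097689143148 fix ang 0.07696028450878156
barc [0.5611 0.0727] [0.0042 0.0855]
gauge (0.584, -0.111) [ 0.0129 -0.0994]
knob crop [ 0.6771 -0.1088] [ 0.106  -0.1044]
bknob [ 0.6892 -0.2116] [ 0.1101 -0.2078]
fence top edge L [0.5723 0.2306] [0.0275 0.2421]
fence top R [ 0.5987 -0.1044] [ 0.0282 -0.094 ]
pad tip [ 0.5529 -0.1155] [-0.0184 -0.1015]
```

```bash
cat >> h.py <<'E'
A=0.078; yf=np.array([-np.sin(A),np.cos(A),0]); xf=np.array([np.cos(A),np.sin(A),0])
O=np.array([.5635,-.0129,0])-.0018*xf
Q=[np.cos(A/2),np.sin(A/2),0,0]
W=lambda x,y,z: list(O+x*xf+y*yf+np.array([0,0,z]))
def inF(p): d=np.array(p)-O; return np.array([d@xf,d@yf,p[2]])
def F():
    f=np.mean([read_ft_force() for _ in range(3)],0); return np.array([f@xf,f@yf,f[2]])
np.set_printoptions(precision=4,suppress=True)
E
python3 - <<'E'
from h import *
move_gripper(0.0,20)
yk=-.104
move_ptp(W(.160,yk,.30),Q); print(read_time_s())
arc=lambda ph,m:W(.040+.1*np.sin(ph)+.022+m,yk,.088+.1*np.cos(ph))
movel(arc(.75,.022),Q,.2); pause(.3)
print(read_time_s(),inF(read_eef_pos()),read_finger_gap())
im,P=snap('wrist','w1.png')
f0=F();print('f0',f0)
import time
for i,m in enumerate(np.arange(.018,-.004,-.003)):
    movel(arc(.75,m),Q,.04); f=F()-f0; print(round(m,4),f)
    if f[0]>1.0: break
print(read_time_s()); snap('scene','s2.png')
E
```

```text
4.925
6.0667 [ 0.153  -0.1041  0.1627] 2.1469840633172668e-05
f0 [ 0.7159  0.3211 -0.0664]
0.018 [-0.5531 -0.1511  0.5483]
0.015 [-1.3805  0.3223 -0.0144]
0.012 [-0.6124 -0.8237 -0.5838]
0.009 [-0.6542 -0.2929  0.6978]
0.006 [-1.0683 -0.5966  0.826 ]
0.003 [-0.5153  0.0287 -0.0354]
0.0 [-0.1989 -0.5454  0.2185]
-0.003 [3.4935 0.2048 3.0223]
8.1167
```

View pics/s2.png

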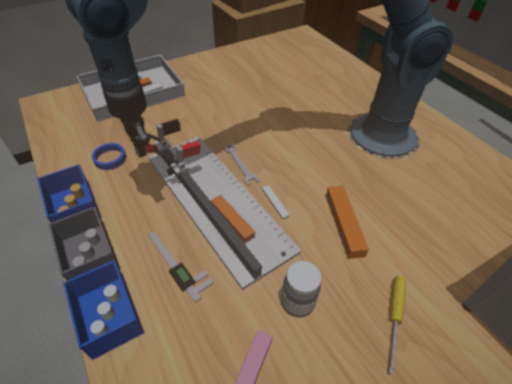

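The scene picture shows the closed fingers behind the red knob at about (140,145), and the first contact reads about 3.5 N. I follow the arc down.

```bash
python3 - <<'E'
from h import *
yk=-.104; f0=np.array([0,0,0.1])
arc=lambda ph,m:W(.040+.1*np.sin(ph)+.022+m,yk,.088+.1*np.cos(ph))
hist=[]
for ph in np.arange(.65,-.62,-.1):
    movel(arc(ph,-.002),Q,.06); f=F()-f0; hist.append((round(ph,2),*np.round(f,1)))
    if f[0]>12: print('stop');break
print(hist)
if f[0]<=12:
  for ph in np.arange(-.62,-.83,-.01):
    movel(arc(ph,-.002),Q,.03); f=F()-f0; print(round(ph,2),np.round(f,1),end=' ')
    if f[0]>6: break
print(read_time_s(),inF(read_eef_pos())); snap('scene','s3.png')
P=camera_params('scene');print([(np.round(d['at']),d['confidence']) for d in look_for('scene','stop_pad')])
E
```

```text
[(np.float64(0.65), np.float64(2.5), np.float64(0.4), np.float64(2.0)), (np.float64(0.55), np.float64(1.4), np.float64(-0.0), np.float64(0.2)), (np.float64(0.45), np.float64(0.3), np.float64(-0.6), np.float64(-0.2)), (np.float64(0.35), np.float64(-1.5), np.float64(0.2), np.float64(0.5)), (np.float64(0.25), np.float64(-0.2), np.float64(0.2), np.float64(-0.4)), (np.float64(0.15), np.float64(-0.0), np.float64(0.6), np.float64(-1.3)), (np.float64(0.05), np.float64(0.3), np.float64(-0.7), np.float64(0.7)), (np.float64(-0.05), np.float64(0.0), np.float64(-0.1), np.float64(0.7)), (np.float64(-0.15), np.float64(0.4), np.float64(0.2), np.float64(0.3)), (np.float64(-0.25), np.float64(0.0), np.float64(-0.2), np.float64(-0.7)), (np.float64(-0.35), np.float64(-0.3), np.float64(0.1), np.float64(-0.1)), (np.float64(-0.45), np.float64(0.8), np.float64(0.1), np.float64(-0.2)), (np.float64(-0.55), np.float64(0.9), np.float64(0.3), np.float64(-0.0))]
-0.62 [ 0.2  0.1 -0.1] -0.63 [ 0.6 -0.1 -0.3] -0.64 [0.7 0.5 0.7] -0.65 [1.3 0.1 0.1] -0.66 [ 0.9 -0.6  1.1] -0.67 [ 3.2 -0.6  2.1] -0.68 [4.9 0.6 4.1] -0.69 [5.6 0.3 6.1] -0.7 [ 6.  -0.3  5.1] 14.6583 [-0.0014 -0.104   0.1665]
[(array([192., 163.]), 0.54)]
```

```bash
python3 - <<'E'
import cv2
i=cv2.imread('pics/s3.png')[100:270,100:290];cv2.imwrite('pics/s3c.png',cv2.resize(i,None,fx=4,fy=3.5,interpolation=cv2.INTER_CUBIC))
E
```

```text
(no output)
```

View pics/s3c.png

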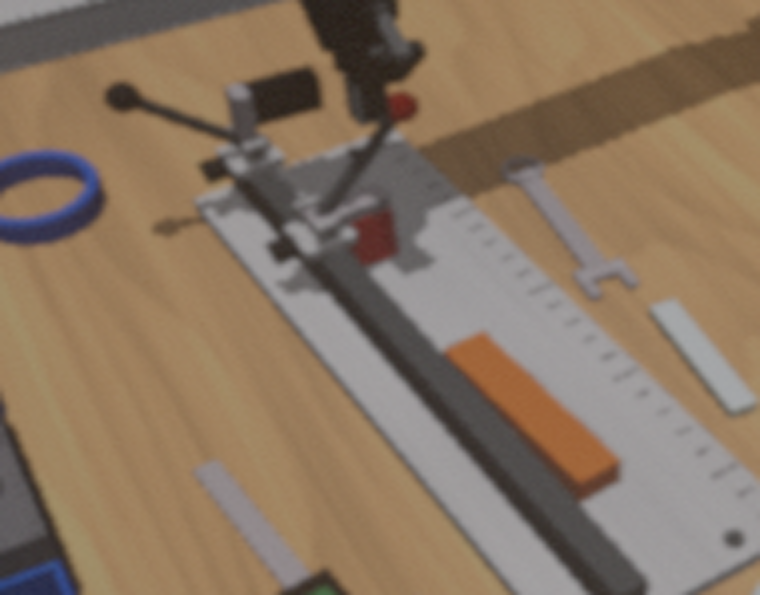

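The stop is down: the lever leans over the bed, the red pad at crop (375,235) stands before the fence, and the 45° reaction of about 8 N far exceeds hinge friction, so it is at the end stop. Next I seat the bar against the fence with the open fingers.

```bash
python3 - <<'E'
from h import *
p=inF(read_eef_pos())
movel(W(p[0]+.02,p[1],p[2]+.01),Q,.08)
movel(W(p[0]+.03,p[1],.26),Q,.25)
yb=.0855
move_ptp(W(-.055,yb,.16),Q); move_gripper(.085)
movel(W(-.055,yb,.036),Q,.15); pause(.2); f0=F(); print(read_time_s(),f0,read_finger_gap())
x=-.055;movel(W(-.032,yb,.036),Q,.06)
h=[]
for x in np.arange(-.030,.006,.002):
    movel(W(x,yb,.036),Q,.03); f=F()-f0; h.append((round(x,3),*np.round(f,1)))
    if f[0]<-6: break
pause(.2);print(np.array(h)); print(inF(read_eef_pos()),F()-f0,read_ft_torque(),read_time_s()); snap('top','t2.png'); snap('scene','s4.png')
E
```

```text
18.5917 [ 0.2108 -0.122  -0.0871] 0.08506924968719434
[[-0.03   0.1   -0.2   -0.4  ]
 [-0.028  0.4    0.2    1.3  ]
 [-0.026 -0.2    0.2    0.4  ]
 [-0.024 -0.8   -0.7   -0.3  ]
 [-0.022 -0.5    0.     0.8  ]
 [-0.02  -0.4   -1.1    0.5  ]
 [-0.018 -0.4    0.8   -0.3  ]
 [-0.016  0.     0.2   -0.   ]
 [-0.014  0.2    0.7    0.3  ]
 [-0.012 -1.    -0.3   -0.1  ]
 [-0.01  -0.1    0.9   -0.2  ]
 [-0.008 -0.6    0.3   -0.1  ]
 [-0.006 -0.7    0.2    0.1  ]
 [-0.004 -4.2   -0.1    2.9  ]
 [-0.002 -7.5   -0.1    6.1  ]]
[-0.0053  0.0856  0.0353] [-7.7369  0.2477  4.7499] [0.0395 1.4943 0.3067] 23.075
```

```bash
python3 - <<'E'
from h import *
movel(W(-.012,.0856,.037),Q,.03);movel(W(-.06,.0856,.05),Q,.15)
movel(W(-.06,.0856,.16),Q,.25); move_gripper(0.)
move_ptp(W(.015,.215,.16),Q)
im,P=snap('top');
print(read_time_s(),[(np.round(d['at'],1),round(d['confidence'],2),inF(onz(P,d['at'],.0275))) for d in tip_of('top','bar_end')])
im2,Pw=snap('wrist')
b=np.vstack([cv2.resize(im[115:225,200:390],(640,370),interpolation=cv2.INTER_CUBIC)])
cv2.imwrite('pics/t3.png',b[:,:,::-1]);cv2.imwrite('pics/w3.png',im2[:,:,::-1])
E
```

```text
26.2 [(array([284.9, 176.1]), 0.77, array([0.0202, 0.0212, 0.0275])), (array([249.6, 278.6]), 0.7, array([-0.2677,  0.1502,  0.0275])), (array([174.2, 162.9]), 0.67, array([0.0892, 0.3449, 0.0275]))]
```

View pics/t3.png

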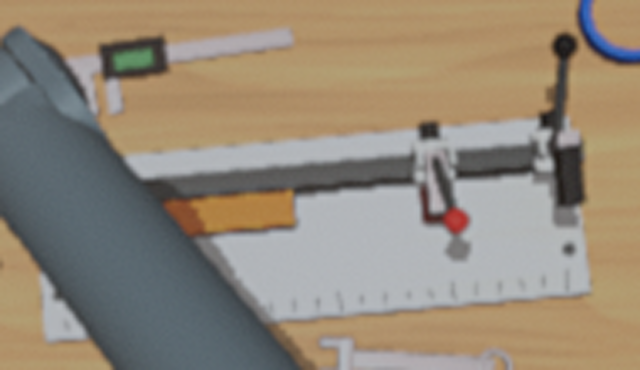

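View pics/w3.png

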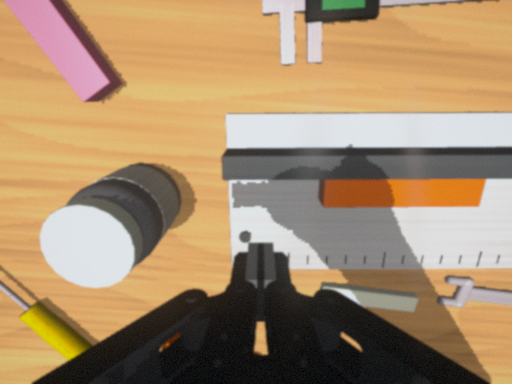

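Both views show the bar flush on the fence: in the wrist view it spans (322,180)–(485,207), with its long edge parallel to the fence. The stop is still down with its knob at (456,220) in the top crop. The jar at (95,240) is well clear. Next I locate the bar in the wrist view and push its end.

```bash
python3 - <<'E'
from h import *
P=camera_params('wrist')
for n,p,z in(('bar rear top near',(322,193),.04),('bar rear bottom near',(322,207),.015),('bar front bottom near',(484,207),.015),('bar rear top far',(322,180),.04),('fence endL bottom',(222,178),.0150),('fence top near L',(222,151),.055),('fence top near R',(510,149),.055),('bed corner back L',(226,114),.015),('front L',(233,268),.015)):print(n,inF(onz(P,p,z)))
T=np.array(P['camera_from_world']);print(inF(-T[:3,:3].T@T[:3,3]), T[:3,:3]@xf,T[:3,:3]@yf)
a=cv2.imread('pics/w3.png');hs=cv2.cvtColor(a,cv2.COLOR_BGR2HSV)
m=((hs[...,0]<18)&(hs[...,1]>200)&(hs[...,2]>90)).astype(np.uint8);m[:120]=0;m[240:]=0;m[:,:300]=0
lo=[];hi=[]
for u in range(328,480,4):
    c=np.nonzero(m[:,u])[0]
    if len(c): lo.append((u,c.max()));hi.append((u,c.min()))
print('slopes',np.polyfit(*np.array(lo).T,1),np.polyfit(*np.array(hi).T,1))
# fence/bar dark edge near face bottom row at u 240..310
g=cv2.cvtColor(a,cv2.COLOR_BGR2GRAY);print(g[140:215,400],g[140:190,260]);
E
```

```text
bar rear top near [0.0178 0.158  0.04  ]
bar rear bottom near [-0.0049  0.1515  0.015 ]
bar front bottom near [-0.0055 -0.0091  0.015 ]
bar rear top far [0.0297 0.1588 0.04  ]
fence endL bottom [0.025 0.249 0.015]
fence top near L [0.0578 0.2426 0.055 ]
fence top near R [0.0587 0.0154 0.055 ]
bed corner back L [0.0839 0.2428 0.015 ]
front L [-0.0741  0.2418  0.015 ]
[0.0976 0.2129 0.2843] [-0.0028 -0.9458 -0.3247] [-1.      0.0034 -0.0012]
slopes [ -0.01   208.0824] [ -0.0224 189.889 ]
[226 226 224 225 225 223 204 146  89  66  62  60  60  61  69  87  98 106
 107 106 105 104 103 100 101 100  99 101 100  98 100  97 100 100  99 100
  98 101 108 126 139 146 146 145 149 145 148 146 146 147 147 148 145 145
 148 148 147 147 147 145 149 146 147 144 148 149 164 193 217 221 223 224
 222 224 223] [229 227 227 227 228 228 219 182 123  73  59  53  53  58  54  66  85  98
 104 100 101 102 102 102 101 101 102 100 100 102 100 103 103  99  98  98
  97 100 112 152 198 214 196 162 141 138 136 137 135 135]
```

```bash
python3 - <<'E'
from h import *
P=camera_params('wrist')
for n,p,z in(('fence face top L',(222,178.5),.055),('fence face top R',(500,178.5),.055),('bar rear top near',(322,207),.04),('bar front top near',(484.5,206),.04),('bed back L',(226,114),.015),('bed front L',(233,268),.015)):print(n,inF(onz(P,p,z)))
f0=None
z=.042;x=.017
movel(W(x,.195,z),Q,.15);pause(.3);f0=F();print(read_time_s(),f0)
h=[]
for y in np.arange(.190,.158,-.003):
    movel(W(x,y,z),Q,.04);f=F()-f0;h.append((round(y,4),*np.round(f,1)))
    if f[1]>1.2:break
    if f[1]>8:break
print(np.array(h),inF(read_eef_pos()),read_time_s())
E
```

```text
fence face top L [0.0354 0.2437 0.055 ]
fence face top R [0.0346 0.0169 0.055 ]
bar rear top near [0.0046 0.1572 0.04  ]
bar front top near [0.005  0.0113 0.04  ]
bed back L [0.0839 0.2428 0.015 ]
bed front L [-0.0741  0.2418  0.015 ]
27.55 [0.4229 0.616  0.5346]
[[ 0.19  -0.6   -1.    -0.1  ]
 [ 0.187 -0.2   -0.8   -1.   ]
 [ 0.184 -0.2   -0.3   -0.2  ]
 [ 0.181 -0.2   -0.9   -0.3  ]
 [ 0.178  0.7   -0.2   -0.6  ]
 [ 0.175 -1.5   -0.3   -1.   ]
 [ 0.172 -0.5   -0.8   -0.2  ]
 [ 0.169 -1.     0.5   -0.5  ]
 [ 0.166  0.1   -0.7   -0.5  ]
 [ 0.163 -0.2   -0.8   -0.4  ]
 [ 0.16  -0.3   -0.8   -0.4  ]] [0.017  0.1595 0.042 ] 30.325
```

```bash
cat >> h.py <<'E'
def Fm(n=15):
    f=np.mean([read_ft_force() for _ in range(n)],0); return np.array([f@xf,f@yf,f[2]])
E
python3 - <<'E'
from h import *
x=.0195;z=.042
movel(W(x,.168,z),Q,.06);movel(W(x,.19,z),Q,.1);pause(.2);f0=Fm(30);print(f0,read_time_s());im,P=snap('wrist','w4.png')
hs=cv2.cvtColor(im,cv2.COLOR_RGB2HSV);m=((hs[...,0]<18)&(hs[...,1]>200)&(hs[...,2]>90));m[:60]=0
n,l,s,c=cv2.connectedComponentsWithStats(m.astype(np.uint8));i=1+s[1:,4].argmax();print(s[i])
v=s[i,1]+s[i,3]-1; print('rear',inF(onz(P,(s[i,0],v),.04)),'front',inF(onz(P,(s[i,0]+s[i,2]-1,v),.04)))
movel(W(x,.162,z),Q,.1)
h=[]
for y in np.arange(.15,.069,-.02):
    movel(W(x,y,z),Q,.06);f=Fm()-f0;h.append((round(y,4),*np.round(f,2)))
    if f[1]>8:break
print(np.array(h),inF(read_eef_pos()),read_time_s())
E
```

```text
[ 0.6641  0.4319 -0.3104] 31.1833
[ 345  262  167   35 5572]
rear [0.0047 0.1452 0.04  ] front [0.0045 0.0588 0.04  ]
[[ 0.15 -0.71 -1.37  0.09]
 [ 0.13 -0.41  0.07  0.07]
 [ 0.11 -0.75 -0.28  0.15]
 [ 0.09 -0.69 -0.45  0.08]
 [ 0.07 -0.37 -0.15 -0.68]] [0.0195 0.069  0.0419] 33.95
```

```bash
cat >> h.py <<'E'
def Ft(n=5):
    r=[]
    for _ in range(n): r.append(read_ft_force()); pause(.02)
    f=np.mean(r,0); return np.array([f@xf,f@yf,f[2]])
E
python3 - <<'E'
from h import *
x=.0195;z=.042;f0=np.array([.3,.1,0])
h=[];y=.067
movel(W(x,y,z),Q,.03)
while y>.042:
    f=Ft(3)-f0;h.append((round(y,4),*np.round(f,2),round(inF(read_eef_pos())[1],4)))
    if f[1]>10.5:break
    y-=.001 if f[1]<6 else .0005
    movel(W(x,y,z),Q,.02)
print(np.array(h))
for _ in range(5): print(Ft(10)-f0,end=' ')
print(inF(read_eef_pos()),read_time_s())
im,P=snap('top');cv2.imwrite('pics/t5.png',im[:,:,::-1])
E
```

```text
[[ 0.067   0.32   -0.36   -0.41    0.067 ]
 [ 0.066  -0.45    0.56    0.12    0.0662]
 [ 0.065  -0.22    0.35    0.41    0.0651]
 [ 0.064  -0.23    0.27    0.39    0.0639]
 [ 0.063  -0.81    0.41   -0.53    0.0628]
 [ 0.062  -0.12   -0.16    0.47    0.0619]
 [ 0.061  -0.62   -0.05   -0.16    0.0609]
 [ 0.06   -0.71    0.69   -0.21    0.0599]
 [ 0.059  -0.55    0.22    0.25    0.0589]
 [ 0.058  -0.63    2.29    0.02    0.0588]
 [ 0.057  -0.61    5.45   -0.16    0.0588]
 [ 0.056  -0.3     5.94   -0.26    0.0587]
 [ 0.055  -0.76    7.45   -0.29    0.0586]
 [ 0.0545 -0.78    7.88   -0.33    0.0586]
 [ 0.054  -0.82    8.18   -0.35    0.0586]
 [ 0.0535 -0.67    9.32   -0.58    0.0585]
 [ 0.053  -0.98    9.7    -0.12    0.0585]
 [ 0.0525 -0.88    9.99   -0.54    0.0585]
 [ 0.052  -0.73   10.92    0.02    0.0585]]
[-0.7818 10.3598 -0.7667] [-0.7666 10.6569 -0.4937] [-0.6917 10.7852 -0.3828] [-0.9668 10.8459 -0.5149] [-0.5061 10.364  -0.5766] [0.0194 0.0585 0.0422] 40.4833
```

Contact is firm at y = 0.0587, with 10.6 N held for over a second. I add a short, slightly firmer hold, back off, and check the seating.

```bash
python3 - <<'E'
from h import *
x=.0195;z=.042;f0=np.array([.3,.1,0])
movel(W(x,.0511,z),Q,.02);pause(.6);print(Ft(3)-f0)
movel(W(x,.062,z),Q,.03);movel(W(x,.12,z),Q,.2);movel(W(x,.10,.16),Q,.25);print(Ft(2))
im,P=snap('wrist','w5.png');print(read_time_s())
hs=cv2.cvtColor(im,cv2.COLOR_RGB2HSV);m=((hs[...,0]<18)&(hs[...,0]>5)&(hs[...,1]>200)&(hs[...,2]>90));m[240:]=0
n,l,s,c=cv2.connectedComponentsWithStats(m.astype(np.uint8));i=1+s[1:,4].argmax();print(s[i])
E0=[];E1=[]
for u in range(s[i,0]+6,s[i,0]+s[i,2]-6,3):
    k=np.nonzero(l[:,u]==i)[0];E0.append((u,k.max()));E1.append((u,k.min()))
for e in(E0,E1):
    k=np.polyfit(*np.array(e).T,1);print(k)
kb=np.polyfit(*np.array(E0).T,1)
for u in(s[i,0],s[i,0]+s[i,2]-1):print(inF(onz(P,(u,np.polyval(kb,u)+.5),.04)))
cv2.imwrite('pics/w5c.png',cv2.resize(im[100:270,230:512],None,fx=2.8,fy=2.8,interpolation=cv2.INTER_CUBIC)[:,:,::-1])
E
```

```text
[-0.8344 12.055  -0.4307]
[-0.3323 -0.0742  0.0573]
43.1
[ 326  184   88   26 2032]
[ -0.015  214.0968]
[ -0.0068 187.3726]
[0.0059 0.0395 0.04  ]
[ 0.007  -0.0384  0.04  ]
```

View pics/w5c.png

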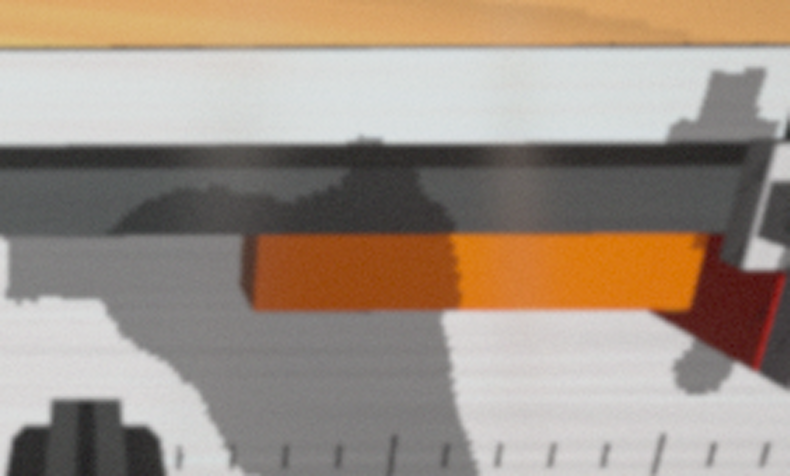

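The crop shows the bar flush on the fence, with its long edge (312→309) parallel to the fence edge (236→232). Its end is on the red pad at (700,270). Next I flip the stop up from the -x side.

```bash
python3 - <<'E'
from h import *
yk=-.104
arc=lambda ph,m:W(.045+.1*np.sin(ph)-.0215-m,yk,.088+.1*np.cos(ph))
movel(W(.0195,.10,.25),Q,.3); move_ptp(W(-.075,yk,.25),Q)
movel(arc(-.75,.025),Q,.2); pause(.2); f0=Ft(6); print(read_time_s(),f0)
movel(arc(-.75,.008),Q,.06); h=[]
for ph in np.arange(-.75,.58,.1):
    movel(arc(ph,0),Q,.07); f=F()-f0; h.append((round(ph,2),*np.round(f,1)))
    if f[0]<-12: print('stop');break
print(np.array(h).tolist())
if f[0]>=-12:
  for ph in np.arange(.58,1.0,.015):
    movel(arc(ph,0),Q,.03); f=Ft(2)-f0; print(round(ph,3),np.round(f,1),end=' ')
    if np.hypot(f[0],f[2])>8: break
print(read_time_s(),inF(read_eef_pos())); 
im,P=snap('scene');cv2.imwrite('pics/s6.png',cv2.resize(im[100:270,100:290],None,fx=4,fy=3.5,interpolation=cv2.INTER_CUBIC)[:,:,::-1])
E
```

```text
45.3417 [ 0.1338 -0.0471 -0.1515]
[[-0.75, -0.8, 0.3, -0.0], [-0.65, -3.8, -0.1, 2.8], [-0.55, -4.4, 0.6, 2.1], [-0.45, -1.4, 0.7, 0.9], [-0.35, 0.1, 0.3, 1.0], [-0.25, -1.2, -0.2, -0.2], [-0.15, -1.6, 1.7, -0.3], [-0.05, -0.3, 0.1, 0.0], [0.05, -0.1, 0.1, 0.9], [0.15, -0.4, 0.8, 0.3], [0.25, -0.8, -0.2, 0.1], [0.35, -0.0, 0.0, 0.3], [0.45, 0.5, 0.1, 0.7], [0.55, -0.2, -0.3, -0.1]]
0.58 [ 0.2 -0.6  0.5] 0.595 [-0.6  0.1 -0.2] 0.61 [-0.9  0.2  0.6] 0.625 [-1.   0.   0.9] 0.64 [-0.6  0.1  1.1] 0.655 [-0.4  0.4  0.8] 0.67 [-0.8 -0.3  0.4] 0.685 [-1.  -0.1  0.2] 0.7 [-0.4 -0.3  0.4] 0.715 [-1.   0.1  0.1] 0.73 [-1.   0.6 -0.5] 0.745 [-0.9  0.   0.6] 0.76 [-0.6 -0.3 -0.7] 0.775 [-4.5  0.4  4.4] 0.79 [-8.2  1.8  8.7] 54.0833 [ 0.093  -0.1041  0.1594]
```

View pics/s6.png

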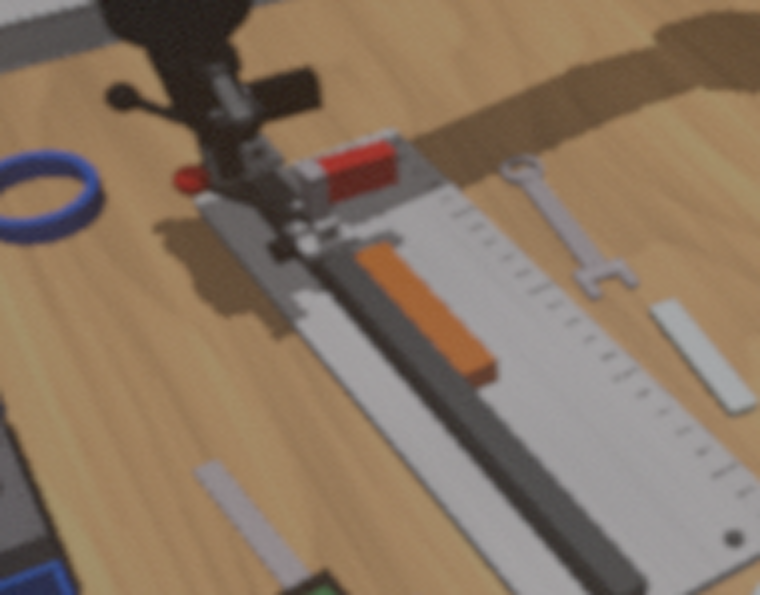

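The stop is up at its end stop: the red pad is raised at (360,170) and the knob is behind the fence at (190,180). I retreat and make a last check of the bar.

```bash
python3 - <<'E'
from h import *
movel(W(.075,-.104,.170),Q,.06);movel(W(.065,-.104,.25),Q,.25);move_ptp(W(.0195,.06,.20),Q);pause(.1)
im,P=snap('wrist');print(read_time_s(),[(np.round(d['at'],1),d['confidence'],inF(onz(P,d['at'],.0275))) for n in('bar_end','gauge') for d in tip_of('wrist',n)[:2]])
cv2.imwrite('pics/w7.png',cv2.resize(im[80:250,200:482],None,fx=2.8,fy=2.8,interpolation=cv2.INTER_CUBIC)[:,:,::-1])
E
```

```text
56.025 [(array([404.5, 177.1]), 0.78, array([ 0.0236, -0.0953,  0.0275])), (array([205.5,  17.6]), 0.73, array([0.1711, 0.1049, 0.0275]))]
```

View pics/w7.png

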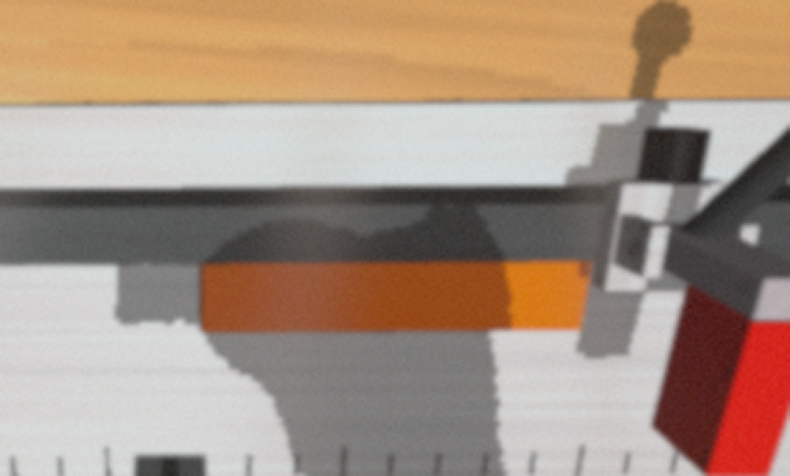

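The bar is parallel to the fence: its edge slopes 331→328 and the fence edge 264→261. Its end is at y = −0.0953 against −0.0956 from the contact push, so it has not moved, and the red stop is up. I hand the job in.

```bash
python3 -c "
from h import *
print(read_time_s()); print(sign_off())"
```

```text
56.125
the job is handed in; nothing more can be done
None
```

The job is handed in at 56.1 s of the 72 s allowed. The sign-off gives no verdict, so these are my own checks.

**What I did**
1. I flipped the red stop down by its knob until it met the end stop, at about 8 N.
2. I seated the smaller orange bar on the fence with the open fingers, at about 8 N.
3. I slid its end onto the red pad and held about 10.6 N, then 12 N, for well over a second in all.
4. I backed off and flipped the stop up to its end stop, at about 12 N, then moved clear.

**What the last checks showed**
- **Bar:** its end sits at −95.3 mm along the fence by camera, against −95.6 mm from the contact push. It lies parallel to the fence within about 0.01 rad, with no visible gap.
- **Stops:** the red stop is up. The black stop was still up in the scene picture taken just before I let go.
- **Other items:** the wrench, sample and caliper looked unmoved in the pictures. The jar was out of the last ones.

**What disagreed or went unmeasured**
- My first estimate of the fence's position from the top camera was about 5 mm off. The contact push and the wrist view agreed with each other, so I used those.
- The network did not report the gauge point in the final wrist picture, so I could not compare the bar end with it directly.
- The force on the pad itself was not measured. If friction took the full 1 to 4 N, it was about 7 to 11 N.

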